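# Click the speaker's selector dial to its middle mark and start it

## Robot

A 6-joint arm with a two-finger parallel gripper is mounted at the origin on the work surface. World frame = base frame: x ahead of the robot, y to its left, z up, the work surface at z = 0. Lengths are in mm, angles in degrees, forces in N, time in s.
With the tool pointing down it reaches from about 350 to 850 mm from the base axis. Payload 8.1 kg.
Tool frame: the origin (TCP) lies midway between the tips of the shut fingers; the grasp point (between the pads) lies 19 mm behind it; x points along the fingers, y is the direction in which the jaws open and shut, and the axes are right-handed (so a half turn about x gives the same grasp; the last joint's range is limited). The gripper opens to 85 mm and grips with 20 to 120 N. Pads are 22 mm wide; open, the fingers measure 114 mm over their backs; the gripper's body (76 mm by 85 mm) begins 54 mm behind the grasp point. The pads swing forward as they close: fully open they stand 13 mm farther back than shut.
Start: joints at [64.664, 7.471, 85.268, -0, 87.261, -4.893], TCP at [209.545, 562.224, 231.292] pointing down, gripper open.
Joint ranges: [-169.43, 169.43], [-51.17, 129.36], [1.28, 143.12], [-76.62, 256.62], [0, 156.53], [-152.29, 152.29]. Speed limits (degrees/s): [136.94, 136.94, 159.86, 180, 180, 180].

## Interface

Orientations are given as [roll, pitch, yaw] about the fixed x, y, z axes, in that order (R = Rz(yaw) Ry(pitch) Rx(roll)).
In Python, from bench import r, snapshot, workorder gives the robot as it stands.
- The arm moves only by the tool send_rows, never from a script. Its arguments are lists of equal length, an entry for each row: "offset": the shift along the tool's x, y, z in cm, a list of three; "dr": the turn, a rotation vector about the tool's x, y, z in degrees, a list of three; "grip": the opening in per cent of the stroke, from 0 (shut) to 100 (fully open). In form: {"offset": [[dx, dy, dz], ...], "dr": [[rx, ry, rz], ...], "grip": [grip, ...]}. A call has 1 to 5 rows; each row shifts and turns the commanded pose from where the row before left it, along the tool's axes as they then stand; what a row does not reach is not made up. A row lasts 1/8 s, in which the tool goes at most 62.5 mm and 10.7 degrees, less where a joint would pass 70% of its speed; a pose out of reach is approached as far as the arm can. A call with a gripper value outside its range is refused whole. The fingers move at their own pace and stop on an object; "force" is the grip in N (left out, the last holds). Time passes only in rows, so rows that do not move let the fingers close. It gives the time, the measured TCP pose, the force and the opening at its end, in the units of the state.
- r.sense(): the state, without advancing time (a new reading comes with each control period).
- snapshot(name): name is "side" or "top" or "wrist"; returns a dict with "pixels" (480x640x3 uint8, red, green, blue), "fx", "fy", "cx", "cy" (pixels), "world_to_cam" (4x4, takes a point from world to camera coordinates). Camera axes: x right, y up, looking along -z (the intrinsics and any distortion apply to the point x, -y, -z); pixel columns grow to the right and rows downward; lengths in mm; the calibration is good to about 2 mm. A picture is of the moment at which its call begins. There is no depth.
- workorder.hand_in(): hands the job in, once; it reports no verdict.
The state is a dict: "time": time; "joint_pos": joint angles; "qd": joint speeds; "joint_efforts": joint torques, N m; "tool_pos": TCP position; "tcp_rot": TCP orientation; "ft_force": force on the tool from outside, world axes, zero at the start; "wrist_torque": the same for the moment, N m; "finger_gap": finger opening in mm.
Only numpy, scipy, OpenCV 4.12 (cv2) and the standard library are available. Lean on these libraries where they do the work, as an engineer would, in place of code of your own. Each camera call takes 0.05 s, during which the arm holds its last target.

## Task

With a fingertip, turn the big flat knurled dial on top of the silver speaker clockwise until it clicks in with its line pointing at the long middle mark. Then push the round button beside it all the way down and let it come back up. Pick nothing up, and leave the other things on the console where they are.

Things in the scene. Friction and masses are not known exactly. Their poses are not given: they have to be found in the camera images.
- speaker: silver aluminium speaker, a low block 160 mm deep (own x) x 300 mm wide (own y) x 70 mm high, standing fast on the console; origin at the centre of its underside, own z up. Its cloth grille is the -x side, towards the robot; the dial is in the -y half of its top, the button in the +y half.
- dial_center (a point): centre of the dial's flat top face, on its turning axis, 86 mm above the console; axes are the speaker's and do not turn. The dial: aluminium disc of 96 mm diameter, 16 mm high above the speaker's top, knurled rim, with a black line on top from near the middle to the rim. A fingertip pressed on the top 35 mm from the axis with 4 N or more drags it round by friction (coefficient 0.8 or more).
- mark_mid (a point): middle of the long black mark on the speaker's top, 69 mm from the dial's axis, straight along the speaker's +x from it. Five flat marks lie round the dial's far side, at +60, +30, 0, -30 and -60 degrees from the speaker's +x (counted towards +y); this one (0) is 30 mm long, the others 10 mm.
- dial (a joint): dial angle in rad, growing clockwise seen from above. Detents at the marks: 0, 0.524, 1.047 (long middle mark), 1.571, 2.094; the line points 1.047 minus this from the speaker's +x towards +y. Starts in detent 0 or 0.524; range -0.2 to 2.29. About 0.06 N m moves it out of a detent; let go within 0.2 rad of one, it snaps in by itself.
- play_top (a point): centre of the top face of the round push button: aluminium cap of 28 mm diameter, in a grey round housing of 44 mm diameter and 12 mm height on the speaker's top; the cap's top is 22 mm above the speaker's top (92 mm above the console) when up. Moves down with the cap.
- play (a joint): travel of the button in m: 0 up, 0.006 fully down; a spring (1.5 N at the start, 5 N fully down) returns it.
- box_large: the largest of three nested open white plastic stacking boxes, 150 x 120 x 75 mm; origin at the centre of its underside. Bystander.
- box_medium: the middle nesting box, 132 x 102 x 64 mm, standing inside the largest; origin at the centre of its underside. Bystander.
- box_small: the smallest nesting box, 114 x 84 x 53 mm, standing inside the middle one; origin at the centre of its underside. Bystander.
- coaster: round wooden coaster, diameter 96 mm, 9 mm thick, lying near the speaker's front; origin at the centre of its underside. Bystander.
- fan_remote: red plastic fan remote, 150 x 42 x 18 mm (long side along its own x), lying near the speaker's front; origin at the centre of its underside. Bystander.
- tv_remote: black remote, 180 x 44 x 20 mm (long side along its own x), lying behind the speaker; origin at the centre of its underside. Bystander.
- dish: small round ceramic bowl, 90 mm across the rim, 35 mm high, behind the speaker; origin at the centre of its underside. Bystander.
- vase: white ceramic vase in the shape of an upright pointed leaf, 165 mm high, 102 mm wide (own y), 64 mm deep, standing beside the dial end (-y end) of the speaker; origin at the centre of its underside. Bystander, easily knocked over.

How it is judged (in metres and radians):
On the way, in this order (a step that is already met when the one before it is completed fails the run):
1. the dial rests in the detent of the middle mark (value of joint dial between 0.947 and 1.147 rad), for 0.3 s.
2. the button is pushed down while the dial stays at the middle mark (all of step 1 and value of joint play above 0.0045 m), for 0.05 s.
At the end, for the whole second after the job is handed in: The dial rests in the middle detent (1.047 within 0.1 rad), not turning, and the button is up again (less than 1.5 mm down) (all of step 1 and velocity of joint dial between -0.1 and 0.1 rad/s and value of joint play below 0.0015 m); the robot touches nothing.
It fails at once if a box, remote, coaster, dish or the vase is pushed, lifted or carried more than 20 mm (distance of any of box_large, box_medium, box_small, coaster, fan_remote, tv_remote, dish, vase from where it was at the start of the episode above 0.02 m).
It fails at once if the vase is tipped over (angle between vase's own z axis and vertical above 0.35 rad).
It also fails if it takes over 42 s, if anything falls off the work surface, if the arm or the gripper's body presses on something with over 40 N, if the wrist force passes 120 N, or if a joint passes its speed limit or range.

## Working session

There is one attempt and no reset: what is moved stays moved. The work goes in short steps, Python scripts to look and compute and a tool call to move; the robot and the scene stay as the last step left them, time stands still between calls to the robot, and variables do not carry over. Pictures are saved under pics/ and viewed, and the job is handed in when it is done.

Besides the shell and the picture viewer there is one more tool, called after "Call:" as name(argument=value, ...) on one line, values as JSON. send_rows: Moves the arm, as the interface text tells. Its arguments: {"type":"object","properties":{"offset":{"type":"array","items":{"type":"array","items":{"type":"number"}}},"dr":{"type":"array","items":{"type":"array","items":{"type":"number"}}},"grip":{"type":"array","items":{"type":"number"}},"force":{"type":"number"}},"required":["offset","dr","grip"]}

```bash
mkdir -p pics
python3 - <<'E'
from bench import r,snapshot
import cv2,pickle
s=r.sense();print(s)
for n in("top","side","wrist"):
    d=snapshot(n);cv2.imwrite(f"pics/{n}0.png",d["pixels"][:,:,::-1]);pickle.dump(d,open(f"{n}0.pkl","wb"))
    print(n,{k:v for k,v in d.items() if k!="pixels"})
E
```

```text
{'time': 0.0, 'joint_pos': array([ 6.46642259e+01,  7.51332743e+00,  8.53305948e+01, -9.20839306e-04,
        8.72613233e+01, -4.89469114e+00]), 'qd': array([-0.00020559, -0.0241111 , -0.02291414, -0.08060558, -0.06378732,
        0.00182727]), 'joint_efforts': array([ 1.09252476e-03, -5.69419527e+01, -5.00542867e+01, -4.03195872e-04,
        1.54509838e-02,  2.23633413e-05]), 'tool_pos': array([209.30837846, 561.71489051, 230.250387  ]), 'tcp_rot': array([ -94.39401488,   89.8947505 , -114.83505296]), 'ft_force': array([ 0.03912897,  0.13842356, -0.28280819]), 'wrist_torque': array([ 0.06448387,  0.03377296, -0.00922697]), 'finger_gap': 85.10821935373538}
top {'fx': 553.3495762008968, 'fy': 553.3495762008968, 'cx': 318.88318304036886, 'cy': 239.86834097115116, 'world_to_cam': array([[-3.10805380e-02, -9.99494227e-01,  6.72983592e-03,
         6.73092400e+01],
       [ 9.74557469e-01, -2.88084420e-02,  2.22278682e-01,
        -5.79264967e+02],
       [-2.21972384e-01,  1.34671529e-02,  9.74959946e-01,
        -1.00518671e+03],
       [ 0.00000000e+00,  0.00000000e+00,  0.00000000e+00
[... 260 characters left out ...]
, -7.03828583e-01,  7.01527027e-01,
        -9.50031852e+01],
       [-1.31879147e-01,  6.89201023e-01,  7.12467431e-01,
        -9.85226121e+02],
       [ 0.00000000e+00,  0.00000000e+00,  0.00000000e+00,
         1.00000000e+00]])}
wrist {'fx': 394.9912235203901, 'fy': 394.9912235203901, 'cx': 314.95524375403755, 'cy': 241.86276166947985, 'world_to_cam': array([[ 3.49240702e-01,  9.37025776e-01, -3.69143409e-03,
        -5.99142542e+02],
       [-9.05778234e-01,  3.36580147e-01, -2.57448238e-01,
         3.32074059e+01],
       [-2.39993171e-01,  9.32550240e-02,  9.66285040e-01,
        -3.79380154e+02],
       [ 0.00000000e+00,  0.00000000e+00,  0.00000000e+00,
         1.00000000e+00]])}
```

View pics/top0.png

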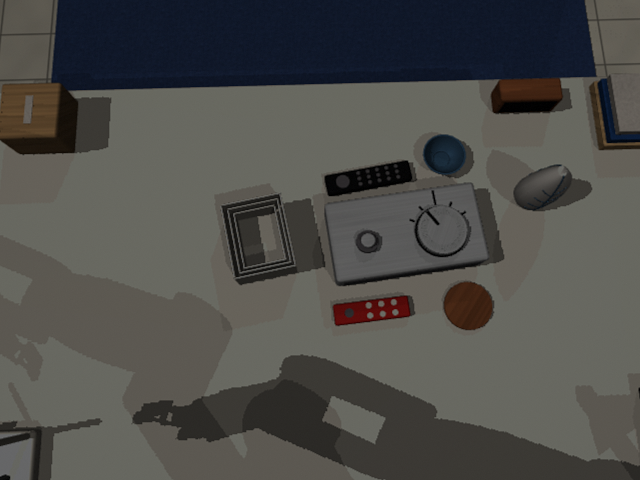

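View pics/side0.png

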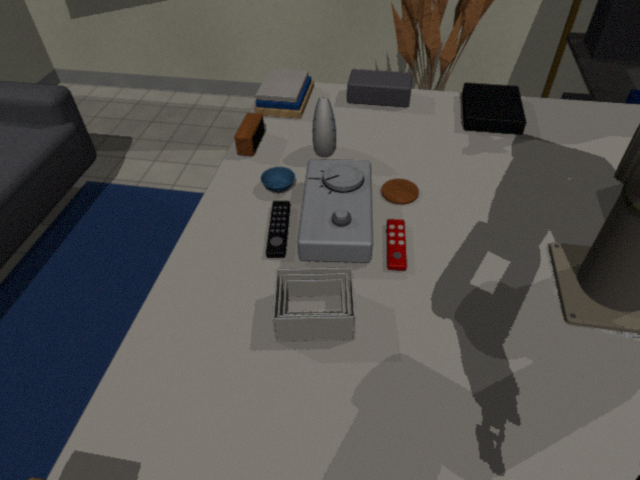

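View pics/wrist0.png

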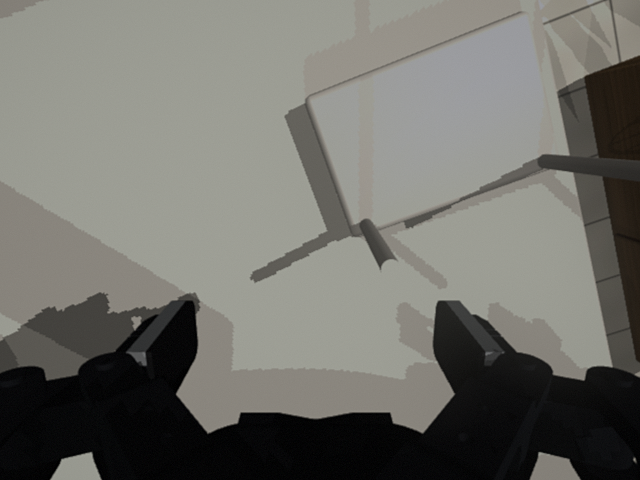

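The top view shows the dial at about (441,229), the button at (368,241) and the long mark at (434,198). The line points up-left, towards (430,213). I'll zoom in to measure.

```bash
cat > h.py <<'E'
import numpy as np
def ray(d,u,v,z):
    M=np.array(d["world_to_cam"]);R=M[:3,:3];t=M[:3,3]
    c=np.array([(u-d["cx"])/d["fx"],-(v-d["cy"])/d["fy"],-1.])
    o=-R.T@t;w=R.T@c;return o+w*(z-o[2])/w[2]
def proj(d,p):
    M=np.array(d["world_to_cam"]);c=M[:3,:3]@np.array(p)+M[:3,3]
    return d["cx"]+d["fx"]*c[0]/-c[2], d["cy"]+d["fy"]*c[1]/c[2]
E
python3 - <<'E'
import cv2
a=cv2.imread("pics/top0.png")[170:300,315:505]
cv2.imwrite("pics/z1.png",cv2.resize(a,None,fx=4,fy=4,interpolation=cv2.INTER_CUBIC))
a=cv2.imread("pics/side0.png")[145:275,285:420]
cv2.imwrite("pics/z2.png",cv2.resize(a,None,fx=4.5,fy=4.5,interpolation=cv2.INTER_CUBIC))
E
```

```text
(no output)
```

View pics/z1.png

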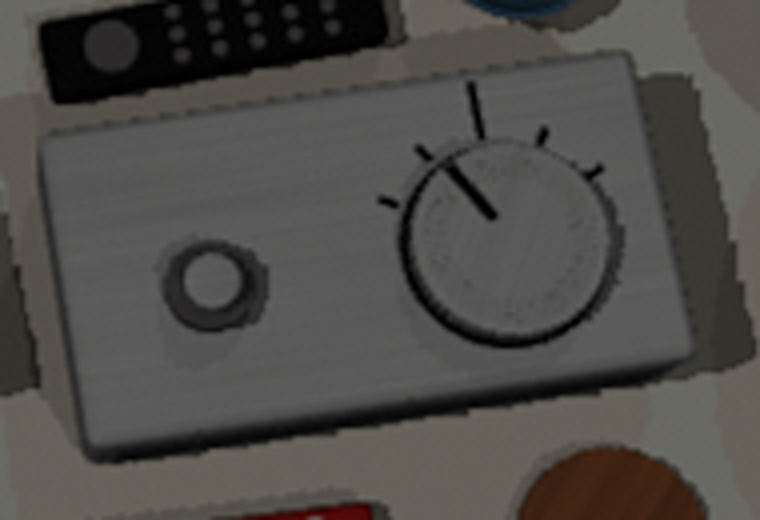

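View pics/z2.png

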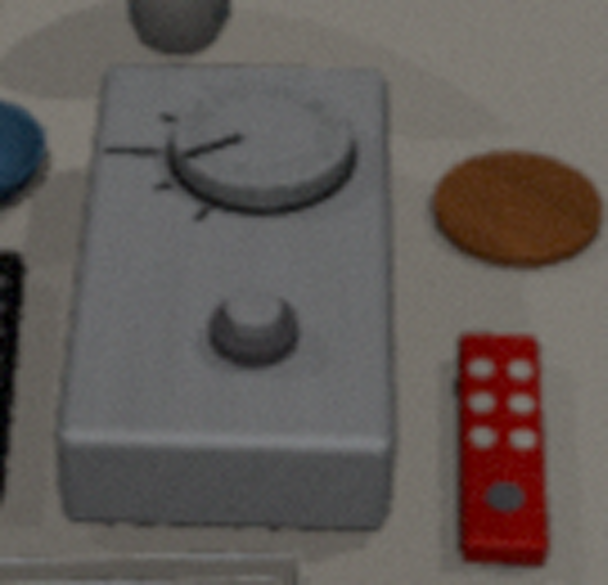

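Run:
```python
import pickle,numpy as np
from h import *
t=pickle.load(open("top0.pkl","rb"));s=pickle.load(open("side0.pkl","rb"))
z=lambda x,y:(x/4+315-.4,y/4+170-.4)
q=lambda x,y:(x/4.5+285-.4,y/4.5+145-.4)
for n,p,h in[("dial",(510,238),86),("lineout",(447,162),86),("linein",(494,217),86),("btn",(212,280),92),("markout",(470,83),70),("markin",(482,138),70),("c1",(45,140),70),("c2",(628,58),70),("c3",(690,352),70),("c4",(90,445),70)]:
    print(n,ray(t,*z(*p),h).round(1))
for n,p,h in[("dial",(263,137),86),("btn",(256,308),92),("lineout",(186,156),86),("linein",(241,137),86),("mo",(107,149),70),("mi",(155,152),70)]:
    print('side',n,ray(s,*q(*p),h).round(1))
# model
d=ray(t,*z(510,238),86)[:2];m=(ray(t,*z(470,83),70)+ray(t,*z(482,138),70))[:2]/2
print(np.linalg.norm(m-d),np.degrees(np.arctan2(*(m-d)[::-1])))
a=(ray(t,*z(45,140),70)-ray(t,*z(628,58),70));print(np.degrees(np.arctan2(a[1],a[0]))-90,np.linalg.norm(a))
a=(ray(t,*z(90,445),70)-ray(t,*z(690,352),70));print(np.degrees(np.arctan2(a[1],a[0]))-90,np.linalg.norm(a))
```

```text
dial [ 590.4 -185.4   86. ]
lineout [ 628.8 -158.2   86. ]
linein [ 600.9 -178.6   86. ]
btn [572.7 -41.7  92. ]
markout [ 673.2 -176.    70. ]
markin [ 644.9 -179.7   70. ]
c1 [650.1  34.   70. ]
c2 [ 683.8 -255.    70. ]
c3 [ 535.6 -271.1   70. ]
c4 [499.3  17.8  70. ]
side dial [ 588.7 -180.6   86. ]
side btn [571.5 -40.4  92. ]
side lineout [ 626.1 -158.5   86. ]
side linein [ 600.2 -178.8   86. ]
side mo [ 672.8 -178.2   70. ]
side mi [ 646.8 -179.5   70. ]
69.1153698567008 6.312654711100665
6.6546026977967045 290.96951437667406
7.149271681345951 291.1264352764559
```

```bash
cat >> h.py <<'E'
from scipy.spatial.transform import Rotation as Ro
def Rt(s): return Ro.from_euler("xyz",s["tcp_rot"],degrees=True).as_matrix()
def off(s,target): return (Rt(s).T@(np.array(target)-s["tool_pos"])/10).round(2)
E
python3 - <<'E'
from bench import r
from h import *
import pickle
s=r.sense();print(Rt(s).round(3));print(off(s,[556,-193,200]))
w=pickle.load(open("wrist0.pkl","rb"))["world_to_cam"];print(-w[:3,:3].T@w[:3,3])
E
```

```text
[[-0.001  0.349  0.937]
 [-0.001  0.937 -0.349]
 [-1.    -0.001 -0.   ]]
[  3.12 -58.62  58.84]
[148.27486129 585.61415727 372.92686028]
```

Call:
send_rows(offset=[[0, -3.66, 3.68], [0, -3.66, 3.68], [0, -3.66, 3.68], [0, -3.66, 3.68], [0, -3.66, 3.68]], dr=[[0, 0, 0], [0, 0, 0], [0, 0, 0], [0, 0, 0], [0, 0, 0]], grip=[0, 0, 0, 0, 0], force=40)

```text
time: 0.78
tool_pos: [318.3, 324.9, 231.1]
tcp_rot: [-73.8, 90.0, -94.2]
ft_force: [0.4, -0.1, -0.4]
finger_gap: -0.0
```

Call:
send_rows(offset=[[0, -3.66, 3.68], [0, -3.66, 3.68], [0, -3.66, 3.68], [0, -3.66, 3.68], [0, -3.66, 3.68]], dr=[[0, 0, 0], [0, 0, 0], [0, 0, 0], [0, 0, 0], [0, 0, 0]], grip=[0, 0, 0, 0, 0])

```text
time: 1.4
tool_pos: [426.9, 89.1, 231.2]
tcp_rot: [45.1, 90.0, 24.7]
ft_force: [0.8, 0.9, -0.2]
finger_gap: -0.2
```

Call:
send_rows(offset=[[0, -3.66, 3.68], [0, -3.66, 3.68], [0, -3.66, 3.68], [0, -3.66, 3.68], [0, -3.66, 3.68]], dr=[[0, 0, 0], [0, 0, 0], [0, 0, 0], [0, 0, 0], [0, 0, 0]], grip=[0, 0, 0, 0, 0])

```text
time: 2.02
tool_pos: [535.4, -146.7, 231.0]
tcp_rot: [155.2, 90.0, 134.8]
ft_force: [1.4, 1.0, 0.6]
finger_gap: 0.2
```

Call:
send_rows(offset=[[1, -3.66, 3.68], [1, 0, 0], [1, 0, 0], [0, 0, 0]], dr=[[0, 0, 0], [0, 0, 0], [0, 0, 0], [0, 0, 0]], grip=[0, 0, 0, 0])

```text
time: 2.52
tool_pos: [555.9, -190.7, 200.1]
tcp_rot: [170.2, 89.9, 149.8]
ft_force: [-0.2, 0.3, 0.6]
finger_gap: 0.1
```

Run:
```python
from bench import r,snapshot
from h import *
import cv2
s=r.sense();print({k:s[k] for k in("time","tool_pos","joint_pos","ft_force","finger_gap")});print(Rt(s).round(3))
d=snapshot("wrist");cv2.imwrite("pics/w1.png",d["pixels"][:,:,::-1])
d=snapshot("side");cv2.imwrite("pics/s1.png",d["pixels"][:,:,::-1])
```

```text
{'time': 2.525, 'tool_pos': array([ 555.85131255, -190.74347745,  200.09858562]), 'joint_pos': array([-2.39470548e+01,  6.61035651e+00,  8.94676028e+01,  1.44186582e-02,
        8.40525619e+01, -9.35688457e+01]), 'ft_force': array([-0.20481105,  0.26408056,  0.55190382]), 'finger_gap': 0.1087080718522263}
[[-0.002  0.348  0.937]
 [ 0.001  0.937 -0.348]
 [-1.     0.    -0.002]]
```

View pics/w1.png

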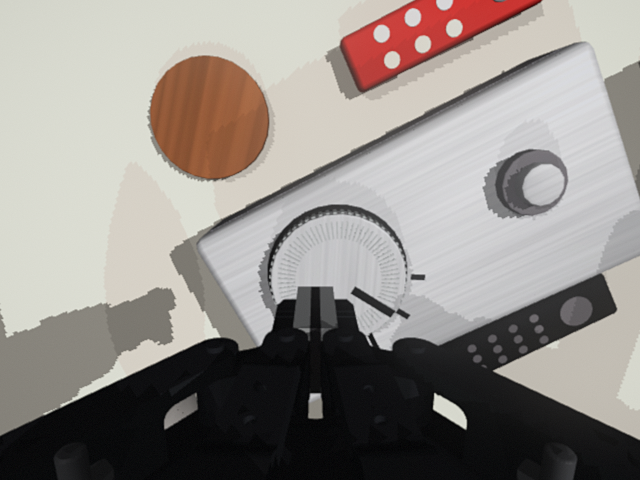

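View pics/s1.png

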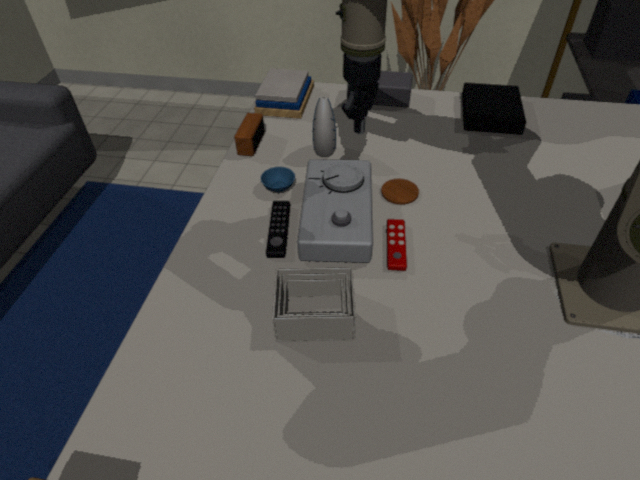

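Run:
```python
from bench import r,snapshot
from h import *
s=r.sense();print(off(s,[558,-198.5,92]))
d=snapshot("wrist")
for p,z in[((545,184),92),((419,277),70)]: print(ray(d,*p,z).round(1))
for p in [(590.5,-185.3,86),(572.5,-41.5,92),(556,-191,200)]: print(proj(d,p))
```

```text
[10.97 -0.65  0.38]
[573.5 -41.1  92. ]
[ 615.6 -131.    70. ]
(np.float64(339.3429101313715), np.float64(278.5305066953279))
(np.float64(544.0290646491535), np.float64(182.66609146855714))
(np.float64(313.3260360165955), np.float64(306.39368925505255))
```

Call:
send_rows(offset=[[3.5, -0.2, 0.1], [3.5, -0.2, 0.1], [3.3, -0.25, 0.18], [0.4, 0, 0], [0, 0, 0]], dr=[[0, 0, 0], [0, 0, 0], [0, 0, 0], [0, 0, 0], [0, 0, 0]], grip=[0, 0, 0, 0, 0])

```text
time: 3.3
tool_pos: [558.6, -199.4, 95.6]
tcp_rot: [-3.0, 89.9, -23.4]
ft_force: [0.0, -1.3, 0.8]
finger_gap: 0.1
```

Call:
send_rows(offset=[[0.2, 0, 0], [0.1, 0, 0], [0.1, 0, 0], [0, 0, 0]], dr=[[0, 0, 0], [0, 0, 0], [0, 0, 0], [0, 0, 0]], grip=[0, 0, 0, 0])

```text
time: 3.8
tool_pos: [558.0, -199.6, 90.4]
tcp_rot: [-2.1, 90.0, -22.5]
ft_force: [-0.0, -0.6, -0.4]
finger_gap: 0.2
```

Call:
send_rows(offset=[[0.2, 0, 0], [0.1, 0, 0], [0, 0, 0]], dr=[[0, 0, 0], [0, 0, 0], [0, 0, 0]], grip=[0, 0, 0])

```text
time: 4.18
tool_pos: [557.9, -199.5, 87.1]
tcp_rot: [178.5, 90.0, 158.1]
ft_force: [-0.6, -0.1, 0.7]
finger_gap: 0.2
```

Call:
send_rows(offset=[[0.1, 0, 0], [0, 0, 0]], dr=[[0, 0, 0], [0, 0, 0]], grip=[0, 0])

```text
time: 4.42
tool_pos: [558.0, -199.5, 86.2]
tcp_rot: [-178.7, 90.0, 160.9]
ft_force: [0.3, 0.2, -1.3]
finger_gap: 0.1
```

Call:
send_rows(offset=[[0.1, 0, 0], [0, 0, 0]], dr=[[0, 0, 0], [0, 0, 0]], grip=[0, 0])

```text
time: 4.68
tool_pos: [558.2, -199.8, 86.0]
tcp_rot: [-30.1, 90.0, -50.5]
ft_force: [-3.0, 0.7, 4.9]
finger_gap: -0.1
```

Call:
send_rows(offset=[[0.05, 0, 0], [0, 0, 0]], dr=[[0, 0, 0], [0, 0, 0]], grip=[0, 0])

```text
time: 4.92
tool_pos: [558.2, -199.8, 86.0]
tcp_rot: [-32.8, 90.0, -53.2]
ft_force: [-4.0, 1.1, 7.8]
finger_gap: -0.2
```

Call:
send_rows(offset=[[0.03, 0.136, -0.126], [0, 0.136, -0.126], [0, 0.136, -0.126], [0, 0.136, -0.126], [0, 0.136, -0.126]], dr=[[3, 0, 0], [3, 0, 0], [3, 0, 0], [3, 0, 0], [3, 0, 0]], grip=[0, 0, 0, 0, 0])

```text
time: 5.55
tool_pos: [556.6, -192.1, 86.0]
tcp_rot: [-5.8, 89.8, -41.4]
ft_force: [0.5, -3.9, 4.1]
finger_gap: -0.1
```

Run:
```python
from bench import r,snapshot
from h import *
import cv2
s=r.sense();print({k:s[k] for k in("time","tool_pos","ft_force","wrist_torque")});print(Rt(s).round(3))
d=snapshot("wrist");cv2.imwrite("pics/w2.png",d["pixels"][:,:,::-1])
```

```text
{'time': 5.55, 'tool_pos': array([ 556.62776811, -192.10099537,   86.01982192]), 'ft_force': array([ 0.53028838, -3.9255371 ,  4.14907394]), 'wrist_torque': array([-0.7296409 , -0.0987083 ,  0.00708554])}
[[ 0.003  0.582  0.814]
 [-0.003  0.814 -0.582]
 [-1.    -0.     0.004]]
```

View pics/w2.png

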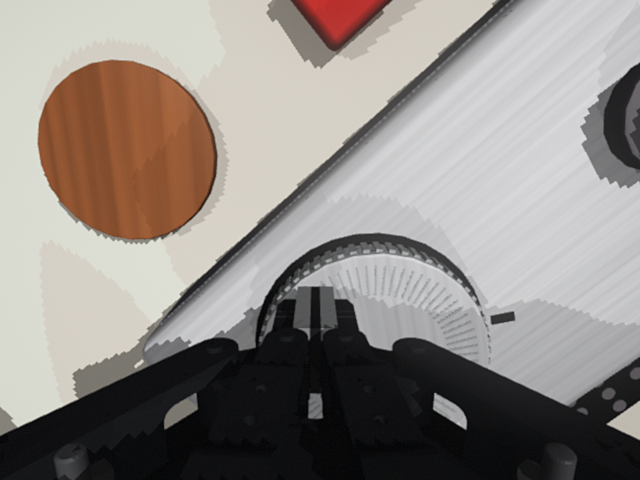

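Call:
send_rows(offset=[[0.07, 0.136, -0.126], [0.03, 0.136, -0.126], [0, 0.136, -0.126], [0, 0.136, -0.126], [0, 0.136, -0.126]], dr=[[3, 0, 0], [3, 0, 0], [3, 0, 0], [3, 0, 0], [3, 0, 0]], grip=[0, 0, 0, 0, 0])

```text
time: 6.22
tool_pos: [556.4, -182.7, 85.9]
tcp_rot: [11.4, 89.8, -39.1]
ft_force: [-2.4, -3.3, 13.2]
finger_gap: -0.2
```

Run:
```python
from bench import r,snapshot
from h import *
import cv2
s=r.sense();print({k:s[k] for k in("time","tool_pos","ft_force","wrist_torque")});print(Rt(s).round(3))
d=snapshot("top");a=d["pixels"][170:300,315:505,::-1]
cv2.imwrite("pics/t2.png",cv2.resize(a,None,fx=4,fy=4,interpolation=cv2.INTER_CUBIC))
d=snapshot("side");a=d["pixels"][145:275,285:420,::-1]
cv2.imwrite("pics/s2.png",cv2.resize(a,None,fx=4.5,fy=4.5,interpolation=cv2.INTER_CUBIC))
```

```text
{'time': 6.225, 'tool_pos': array([ 556.39699975, -182.7189698 ,   85.88416827]), 'ft_force': array([-2.39771816, -3.25661069, 13.24228012]), 'wrist_torque': array([-0.42897435,  0.57009439, -0.04543238])}
[[ 0.003  0.772  0.636]
 [-0.002  0.636 -0.772]
 [-1.     0.001  0.004]]
```

View pics/t2.png

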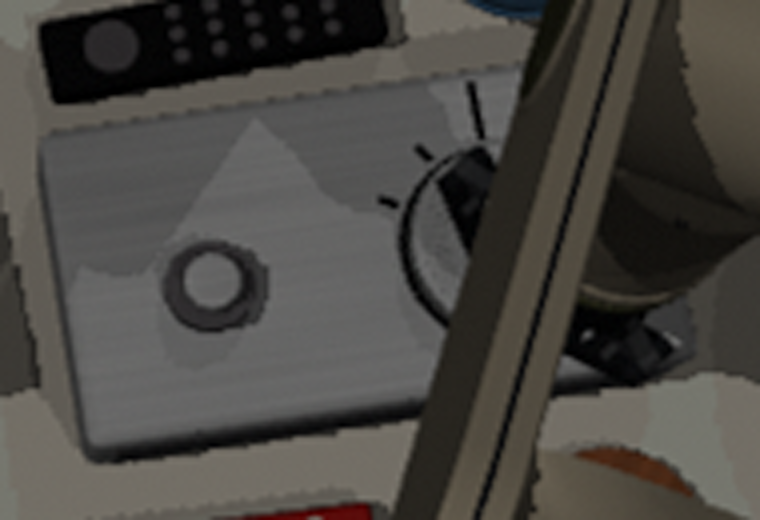

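View pics/s2.png

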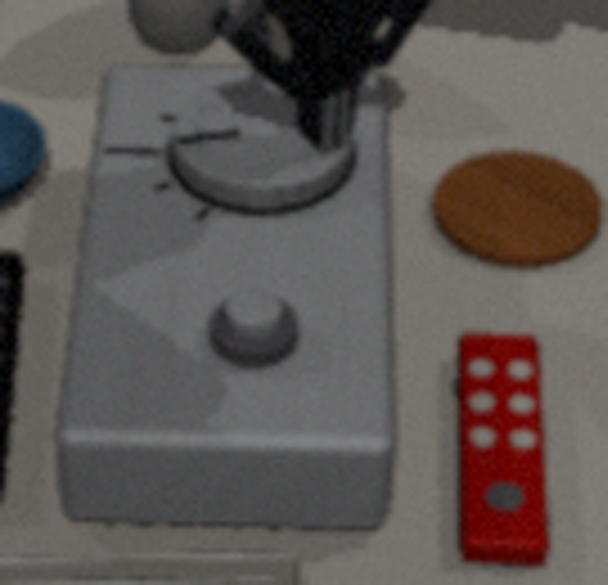

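Run:
```python
import pickle
from h import *
s=pickle.load(open("side0.pkl","rb"))
q=lambda x,y:(x/4.5+285-.4,y/4.5+145-.4)
for a,b in[((181,143),(238,132)),((186,156),(241,137))]:
    v=ray(s,*q(*a),86)-ray(s,*q(*b),86);print(np.degrees(np.arctan2(v[1],v[0]))-6.7)
```

```text
19.5304426941654
31.413952610121026
```

Call:
send_rows(offset=[[0, 0.127, -0.126], [0, 0.127, -0.126], [0, 0.127, -0.126], [0, 0.127, -0.126], [0, 0, 0]], dr=[[3, 0, 0], [3, 0, 0], [3, 0, 0], [3, 0, 0], [0, 0, 0]], grip=[0, 0, 0, 0, 0])

```text
time: 6.95
tool_pos: [558.2, -175.1, 85.9]
tcp_rot: [40.4, 89.8, -22.0]
ft_force: [-1.2, -0.7, 11.8]
finger_gap: 0.2
```

Run:
```python
from bench import r,snapshot
from h import *
import cv2
s=r.sense();print({k:s[k] for k in("time","tool_pos","ft_force","joint_pos")});print(Rt(s).round(3))
d=snapshot("side");a=d["pixels"][145:275,285:420,::-1]
cv2.imwrite("pics/s3.png",cv2.resize(a,None,fx=4.5,fy=4.5,interpolation=cv2.INTER_CUBIC))
```

```text
{'time': 6.95, 'tool_pos': array([ 558.16180235, -175.07014259,   85.9151229 ]), 'ft_force': array([-1.21044034, -0.66412174, 11.84709094]), 'joint_pos': array([-2.24365795e+01,  1.15192531e+01,  9.64195801e+01,  1.74647304e-03,
        7.18262874e+01, -5.00013695e+01])}
[[ 0.004  0.886  0.463]
 [-0.002  0.463 -0.886]
 [-1.     0.003  0.003]]
```

View pics/s3.png

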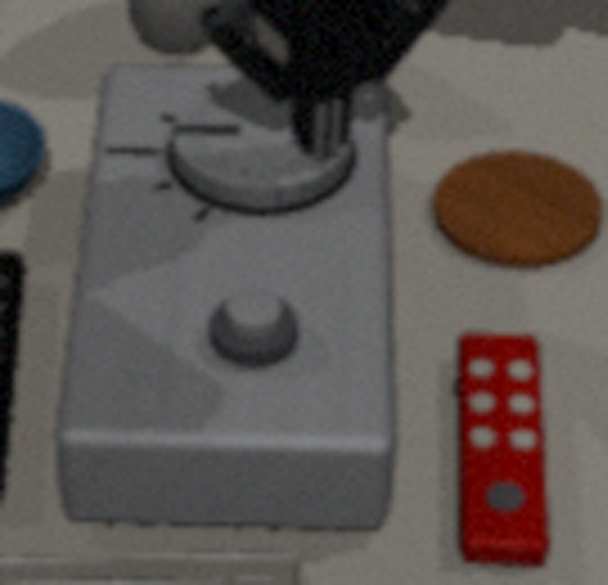

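Run:
```python
import pickle
from h import *
s=pickle.load(open("side0.pkl","rb"))
q=lambda x,y:(x/4.5+285-.4,y/4.5+145-.4)
for a,b in[((177,128),(239,129)),]:
    v=ray(s,*q(*a),86)-ray(s,*q(*b),86);print(np.degrees(np.arctan2(v[1],v[0]))-6.7)
```

```text
0.5095539455488449
```

The line now points at the long mark (about 0.5°), and the side force has dropped. I'll lift straight off and check.

Call:
send_rows(offset=[[-0.5, 0, 0], [-1.5, 0, 0], [-3, 0, 0], [0, 0, 0]], dr=[[0, 0, 0], [0, 0, 0], [0, 0, 0], [0, 0, 0]], grip=[0, 0, 0, 0])

```text
time: 7.5
tool_pos: [558.4, -175.2, 137.1]
tcp_rot: [40.9, 89.7, -21.5]
ft_force: [0.7, 0.6, 0.1]
finger_gap: -0.4
```

Run:
```python
from bench import r,snapshot
from h import *
import cv2
s=r.sense();print({k:s[k] for k in("time","tool_pos","ft_force")});print(Rt(s).round(3),off(s,[573,-41.3,110]))
d=snapshot("side");a=d["pixels"][145:275,285:420,::-1]
cv2.imwrite("pics/s4.png",cv2.resize(a,None,fx=4.5,fy=4.5,interpolation=cv2.INTER_CUBIC))
```

```text
{'time': 7.5, 'tool_pos': array([ 558.39319144, -175.15183838,  137.07617035]), 'ft_force': array([0.70263363, 0.56073602, 0.13245649])}
[[ 0.005  0.886  0.463]
 [-0.002  0.463 -0.886]
 [-1.     0.004  0.004]] [  2.69   7.48 -11.2 ]
```

View pics/s4.png

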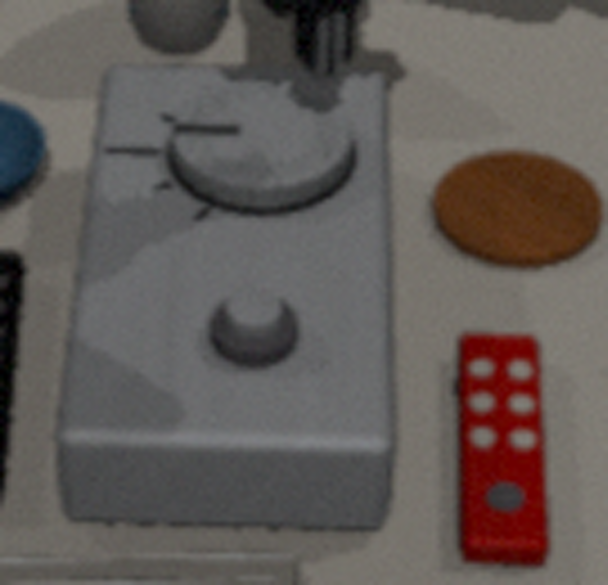

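The dial line stays at (178–239, 128) and still points at the middle mark. Next I'll move above the button.

Call:
send_rows(offset=[[0, 2.5, -3.7], [0, 2.5, -3.7], [0, 2.48, -3.8], [2.4, 0, 0], [0.3, 0, 0]], dr=[[0, 0, 0], [0, 0, 0], [0, 0, 0], [0, 0, 0], [0, 0, 0]], grip=[0, 0, 0, 0, 0])

```text
time: 8.18
tool_pos: [568.7, -39.6, 103.6]
tcp_rot: [-125.5, 89.7, 172.1]
ft_force: [-0.1, -0.0, 0.1]
finger_gap: 0.3
```

Call:
send_rows(offset=[[1.0, 0, 0], [0.5, 0, 0], [0.3, 0, 0], [0.1, 0, 0], [0, 0, 0]], dr=[[0, 0, 0], [0, 0, 0], [0, 0, 0], [0, 0, 0], [0, 0, 0]], grip=[0, 0, 0, 0, 0])

```text
time: 8.8
tool_pos: [571.1, -40.9, 88.0]
tcp_rot: [20.2, 90.0, -42.2]
ft_force: [-2.3, -1.7, 4.0]
finger_gap: -0.1
```

Call:
send_rows(offset=[[0.2, 0, 0], [0.1, 0, 0], [0, 0, 0]], dr=[[0, 0, 0], [0, 0, 0], [0, 0, 0]], grip=[0, 0, 0])

```text
time: 9.18
tool_pos: [571.5, -40.8, 85.9]
tcp_rot: [37.1, 89.9, -25.3]
ft_force: [-7.0, -1.6, 12.6]
finger_gap: 0.3
```

Call:
send_rows(offset=[[0.1, 0, 0], [0, 0, 0]], dr=[[0, 0, 0], [0, 0, 0]], grip=[0, 0])

```text
time: 9.43
tool_pos: [571.5, -40.8, 85.8]
tcp_rot: [36.4, 89.9, -26.1]
ft_force: [-10.6, -0.8, 20.0]
finger_gap: 0.1
```

The button is bottomed out: the tip is at z = 85.8, and the force rises steeply to 20 N. Now I'll lift off.

Call:
send_rows(offset=[[-0.5, 0, 0], [-2, 0, 0], [-4, 0, 0], [-5, 0, 0], [-3, 0, 0]], dr=[[0, 0, 0], [0, 0, 0], [0, 0, 0], [0, 0, 0], [0, 0, 0]], grip=[0, 0, 0, 0, 0])

```text
time: 10.05
tool_pos: [572.1, -40.3, 232.6]
tcp_rot: [59.7, 89.8, -2.7]
ft_force: [0.6, 0.4, -0.9]
finger_gap: -0.1
```

Call:
send_rows(offset=[[0, 0, 0], [0, 0, 0]], dr=[[0, 0, 0], [0, 0, 0]], grip=[0, 0])

```text
time: 10.3
tool_pos: [570.7, -40.3, 228.1]
tcp_rot: [-150.1, 90.0, 147.5]
ft_force: [0.6, 0.3, -1.0]
finger_gap: 0.0
```

Run:
```python
from bench import r,snapshot
import cv2
s=r.sense();print({k:s[k] for k in("time","tool_pos","ft_force")})
d=snapshot("side");a=d["pixels"][145:345,245:420,::-1]
cv2.imwrite("pics/s5.png",cv2.resize(a,None,fx=3,fy=3,interpolation=cv2.INTER_CUBIC))
```

```text
{'time': 10.3, 'tool_pos': array([570.70196052, -40.30020905, 228.07228624]), 'ft_force': array([ 0.56703983,  0.25195422, -0.9868927 ])}
```

View pics/s5.png

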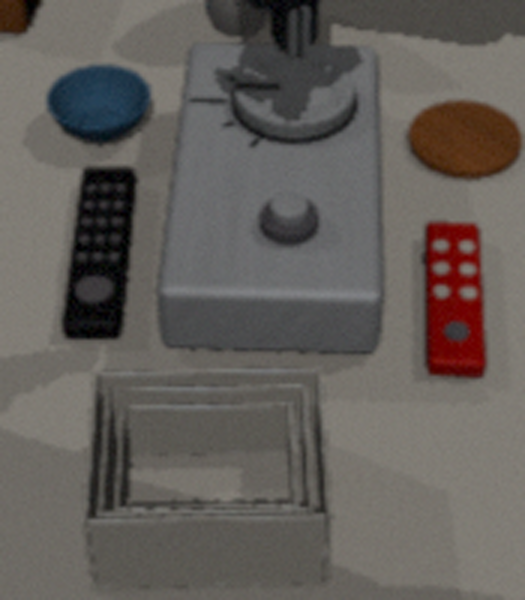

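The line still points at the long mark: dial line at (237–278, 86), mark at (190–228, 100). The button at (289, 215) looks up again, nothing else has moved and the arm is clear, so I'm handing in.

```bash
python3 -c "
from bench import workorder
print(workorder.hand_in())"
```

```text
the job is handed in; nothing more can be done
None
```

The dial is at the long middle mark, the button has been pushed down and let up, and the job is handed in. There was no verdict. The clock stood at about 10.3 s when I handed in.

- **Dial:** It started in the detent at 0.524 rad. With the fingers shut, I pressed on its top at about 35 mm from the axis and dragged it clockwise. On the first 30° arc the fingertip slipped: the press had fallen to about 4 N, and the dial turned only about 12°. I pressed harder, about 12 N, and went on until the line was about 0.5° from the middle mark. It stayed there after I lifted off.
- **Button:** I pushed it until the tip was at z ≈ 86 mm, the full 6 mm of travel, where the force climbed to 20 N. Then I lifted clear.
- **Last checks:** In the last side image the line points at the long mark and the button looks up again. The boxes, remotes, coaster and dish look unmoved. The vase is only partly in that picture, but the arm stayed clear of it. The wrist force was about 1 N, with the tool about 140 mm above the button.

The side camera shows the button's height only roughly, so "up again" rests on how it looks there and on its return spring.

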